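# Push a label plate over the end of a laboratory ledge

## Task

With the fingertips, push the thin blue label plate along the white ledge, towards the end where the red tray stands, until about a third of its length sticks out past that end and its edge can be taken from there. Leave it lying flat, roughly square to the ledge and not jutting over the ledge's long sides; never lift or tip it, and leave the tray, the carton, the bottle and the jar where they are.

Things in the scene. Friction and masses are not known exactly. Their poses are not given: they have to be found in the camera images.
- ledge: white ledge, a fixed deck on four grey legs: 340 mm long along its own y, 140 mm deep along its own x, top 80 mm above the bench, both ends open and no rim. Origin on the bench under the middle of the deck, z up; its two ends are at y = +170 and -170 mm in its own frame. It stands turned by up to 0.25 rad.
- plate: thin rigid blue aluminium label plate with a blank white label field, 120 mm long along its own y, 90 mm wide along its own x, 6 mm thick, about 0.2 kg (0.13 to 0.25), lying loose and flat near the middle of the ledge, up to 0.2 rad askew. Origin at the centre of its underside, z up. It slides with ordinary friction, pushed at its 6 mm high edge.
- tray: open red plastic tray, 140 x 110 mm (x, y), 30 mm high, loose on the bench 20 mm or more past one end of the ledge (either its +y or its -y end): it shows which way to push. Origin at the centre of its underside.
- carton: brown cardboard carton, 120 x 90 mm (x, y), 45 mm high, loose on the bench past the ledge's other end. Origin at the centre of its underside.
- bottle: amber bottle, 54 mm diameter, 105 mm high, standing loose on the bench beyond the ledge's far (+x) long side. Origin at the centre of its underside.
- jar: white jar with blue cap, 56 mm diameter, 70 mm high, standing loose on the bench beyond the ledge's far (+x) long side. Origin at the centre of its underside.
Mind the look-alikes: they are no part of the job. Of the things shaped like the plate, the blue one is meant. There is more than one size of the tray; the job needs the smaller.

How it is judged (in metres and radians):
At the end, for the whole second after the job is handed in: The plate lies flat (within 0.05 rad) and at rest on the ledge, 25 to 53 mm of its 120 mm length past the end where the red tray stands, within 0.17 rad of square to the ledge and its centre within 30 mm of the ledge's long centre line (((y of tray in the frame of ledge above 0.1 m and y of plate in the frame of ledge between 0.135 and 0.163 m) or (y of tray in the frame of ledge below -0.1 m and y of plate in the frame of ledge between -0.163 and -0.135 m)) and x of plate in the frame of ledge between -0.03 and 0.03 m and z of plate in the frame of ledge between 0.076 and 0.084 m and angle between the y axis of plate and the y axis of ledge, either way round below 0.17 rad and angle between plate's own z axis and vertical below 0.05 rad and linear speed of plate below 0.01 m/s); the robot touches nothing.
It fails at once if the plate is lifted or carried (more than 12 mm above the ledge) or tipped (more than 0.2 rad) (z of plate in the frame of ledge above 0.092 m or angle between plate's own z axis and vertical above 0.2 rad).
It fails at once if the plate falls off the ledge (z of plate in the frame of ledge below 0.06 m).
It fails at once if the tray, carton, bottle or jar is moved by more than 15 mm (distance of any of tray, carton, bottle, jar from where it was at the start of the episode above 0.015 m).
It also fails if it takes over 43 s, if anything falls off the work surface, if the arm or the gripper's body presses on something with over 40 N, if the wrist force passes 120 N, or if a joint passes its speed limit or range.

## Robot

A 6-joint arm with a two-finger parallel gripper is mounted at the origin on the work surface. World frame = base frame: x ahead of the robot, y to its left, z up, the work surface at z = 0. Lengths are in m, angles in degrees, forces in N, time in s.
With the tool pointing down it reaches from about 0.3 to 0.75 m from the base axis. Payload 8.5 kg.
Tool frame: the origin (TCP) lies on the centre line of the jaws, within the pads' length; the fingertips stand 25 mm ahead of it and the grasp point (between the pads) lies 6 mm ahead of it; z points along the fingers, y is the line along which they close (so a half turn about z gives the same grasp; the last joint's range is limited). The gripper opens to 85 mm and grips with 20 to 120 N. Pads are 22 mm wide; open, the fingers measure 114 mm over their backs; the gripper's body (76 mm by 85 mm) begins 54 mm behind the grasp point. The pads swing forward as they close: fully open they stand 13 mm farther back than shut.
Start: joints at [-83.669, 21.807, 74.336, -0, 83.858, -12.336], TCP at [0.176, -0.521, 0.256] pointing down, gripper open.
Joint ranges: [-178.18, 178.18], [-50.72, 133.34], [12.68, 142.11], [-81.47, 261.47], [9.98, 163.14], [-165.26, 165.26]. Speed limits (degrees/s): [136.94, 136.94, 180, 180, 180, 180].

## Interface

Orientations are given as a 3x3 rotation matrix whose columns are the frame's x, y, z axes.
In Python, from rig import telemetry, optics, env gives the robot as it stands.
- The arm moves only by the tool send_rows, never from a script. Its argument "deltas" is a list that holds one entry, the list of rows, each a list of 7 numbers: the shift along the tool's x, y, z in m, then the turn, a rotation vector about the tool's x, y, z in rad, then the opening, from -1 (shut) to 1 (fully open), so that 0 is half open. In form: [[[x, y, z, ax, ay, az, grip], ...]]. A call has 1 to 12 rows; each row shifts and turns the commanded pose from where the row before left it, along the tool's axes as they then stand; what a row does not reach is not made up. A row lasts 1/8 s, in which the tool goes at most 62.5 mm and 10.7 degrees, less where a joint would pass 70% of its speed; a pose out of reach is approached as far as the arm can. A call is refused whole if a number of a shift passes 0.0625 or a number of a turn 0.188, either way. A call with a gripper value outside its range is refused whole. The fingers move at their own pace and stop on an object; "squeeze" is the grip in N (left out, the last holds). Time passes only in rows, so rows that do not move let the fingers close. It gives the time, the measured TCP pose, the force, the opening and the grip force at its end, in the units of the state.
- telemetry.observe(): the state, without advancing time (a new reading comes with each control period).
- optics.get_image(name): name is "scene" or "top" or "wrist"; returns a dict with "image" (480x640x3 uint8, red, green, blue), "range_z" (480x640 float32, m along the optical axis (not along the pixel's ray), 0 where there is no reading), "K" (3x3 intrinsics, pixels), "rvec" (rotation vector, rad) and "tvec" (3), from world to camera coordinates, as OpenCV has them; the wrist camera has in their place "hand_eye" (4x4, takes a point from camera to tool coordinates, whose origin is the TCP and whose axes are the flange's). Camera axes: x right, y down, z forward; pixel columns grow to the right and rows downward; lengths in m; the calibration is good to about 2 mm. A picture is of the moment at which its call begins: read the wrist's pose just before it.
- env.close_job(): hands the job in; it is judged then, once.
The state is a dict: "time_s": time; "q": joint angles; "qvel": joint speeds; "joint_efforts": joint torques, N m; "position": TCP position; "tool_rot": TCP orientation; "ft_force": force on the tool from outside, world axes, zero at the start; "wrist_torque": the same for the moment, N m; "grip_width": finger opening in m; "gripper_force": force on a finger pad.
Only numpy, scipy, OpenCV 4.12 (cv2) and the standard library are available. Lean on these libraries where they do the work, as an engineer would, in place of code of your own. Each camera call takes 0.05 s, during which the arm holds its last target. There are 200 camera calls.

## Working session

There is one attempt and no reset: what is moved stays moved. The work goes in short steps, Python scripts to look and compute and a tool call to move; the robot and the scene stay as the last step left them, time stands still between calls to the robot, and variables do not carry over. Pictures are saved under pics/ and viewed, at most 10 in all, crops included, and the job is handed in when it is done.

Besides the shell and the picture viewer there is one more tool, called in YAML: its name, and indented under it one key for each argument. send_rows: Moves the arm, as the interface text tells. Its arguments: {"type":"object","properties":{"deltas":{"type":"array"},"squeeze":{"type":"number"}},"required":["deltas"]}

```bash
mkdir -p pics
python3 - <<'E'
from rig import telemetry, optics
import cv2,numpy as np,pickle
s=telemetry.observe();print(s['position'],np.round(s['tool_rot'],3),s['time_s'])
for n in('top','scene'):
    d=optics.get_image(n);pickle.dump(d,open(n+'.pkl','wb'));cv2.imwrite(f'pics/{n}1.png',d['image'][:,:,::-1])
E
```

```text
[ 0.17599989 -0.52080016  0.25570386] [[ 0.947  0.32  -0.   ]
 [ 0.32  -0.947  0.001]
 [ 0.    -0.001 -1.   ]] 0.0
```

View pics/top1.png

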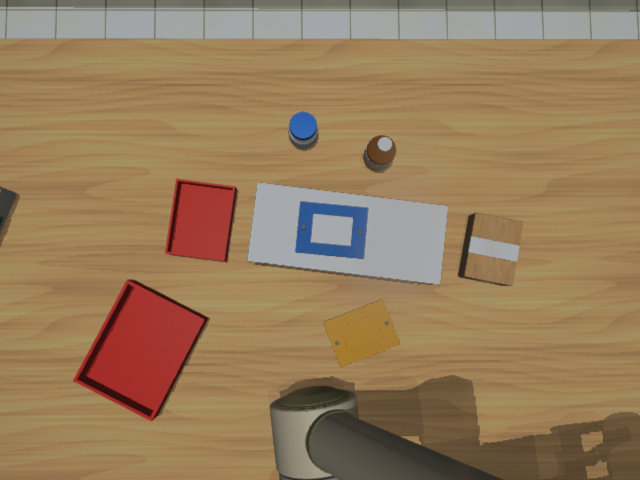

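View pics/scene1.png

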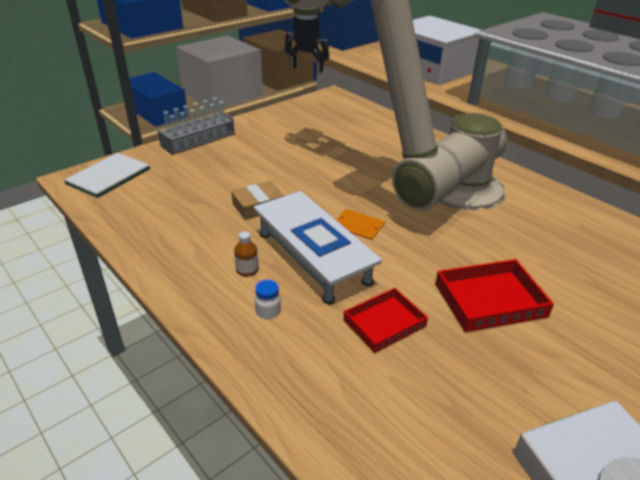

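The top view shows the ledge at (258,184)–(447,206)–(441,283)–(248,262), the blue plate at (298,202)–(368,207)–(364,258)–(296,254), and the small red tray past the left end at (200,222). In the scene view, the carton stands past the other end, with the bottle and jar on the far side.

```bash
cat > h.py <<'E'
import cv2,numpy as np
def world(d,z):
    "per-pixel world xy on plane z, and depth-based world points"
    R,_=cv2.Rodrigues(d['rvec']);t=np.ravel(d['tvec']);K=d['K']
    v,u=np.mgrid[:480,:640];r=np.stack([(u-K[0,2])/K[0,0],(v-K[1,2])/K[1,1],np.ones(u.shape)],-1)
    P=(r*d['range_z'][...,None]-t)@R
    c=-t@R;rw=r@R
    return c+rw*((z-c[2])/rw[...,2])[...,None],P
def rect(pts):
    c,s,a=cv2.minAreaRect((pts[:,:2]*1000).astype(np.float32))
    b=cv2.boxPoints((c,s,a));e=[b[1]-b[0],b[2]-b[1]];l=max(e,key=np.linalg.norm);l=l*np.sign(l[1])
    return np.round(c,1),np.round(s,1),np.degrees(np.arctan2(-l[0],l[1])) # yaw of long axis vs +y
def find(d):
    Q,P=world(d,.08);Q2,_=world(d,.086)
    im=d['image'].astype(int);r,g,b=im[...,0],im[...,1],im[...,2]
    z=P[...,2];led=(z>.07)&(z<.095)&(P[...,1]>-.35)&(P[...,1]<.35)&(P[...,0]>.3)
    big=lambda m:(lambda n,l,s,c:l==1+np.argmax(s[1:,4]))(*cv2.connectedComponentsWithStats(m.astype(np.uint8)))
    L=big(led&(np.abs(P[...,2]-.083)<.012));B=big((b>r+50)&(b>g+30)&(z>.06)&(z<.1)&cv2.dilate(L.astype(np.uint8),np.ones((9,9))).astype(bool))
    return rect(Q[L]),rect(Q2[B]),Q,P
def inframe(l,p):
    th=np.radians(l[2]);ex=np.array([np.cos(th),np.sin(th)]);ey=np.array([-np.sin(th),np.cos(th)])
    dlt=p[0]-l[0];return np.round([dlt@ex,dlt@ey,p[2]-l[2]],1)
E
python3 - <<'E'
import pickle,numpy as np
from h import *
d=pickle.load(open('top.pkl','rb'));l,p,Q,P=find(d);print(l,p,inframe(l,p))
for u,v in[(200,222),(494,250),(384,144),(303,120),(335,215),(330,230)]:print(u,v,np.round(P[v,u],3))
E
```

```text
(array([559.3, -33.9]), array([339.2, 139.9]), np.float32(-7.3416753)) (array([564.8,  -4.4]), array([118.7,  88.9]), np.float32(-5.734819)) [ 1.7 30.   1.6]
200 222 [0.588 0.24  0.003]
494 250 [ 0.529 -0.303  0.044]
384 144 [ 0.711 -0.096  0.105]
303 120 [0.764 0.044 0.07 ]
335 215 [ 0.59  -0.011  0.086]
330 230 [ 0.564 -0.002  0.088]
```

send_rows:
  deltas:
    - [[0,0,0,0,0,-0.16,0],[0,0,0,0,0,-0.16,0],[0,0,0,0,0,-0.16,0],[0,0,0,0,0,-0.16,0],[0,0,0,0,0,-0.16,0],[0,0,0,0,0,-0.16,0],[0,0,0,0,0,-0.157,0],[0,0,0,0,0,0,0]]

```text
time_s: 1.1
position: [0.176, -0.5209, 0.256]
tool_rot: [[0.129, 0.992, -0.0], [0.992, -0.129, 0.001], [0.001, -0.0, -1.0]]
ft_force: [0.2, 1.0, 0.3]
grip_width: 0.0426
gripper_force: 0.0
```

send_rows:
  deltas:
    - [[0.041,0.029,0,0,0,0,0],[0.041,0.029,0,0,0,0,0],[0.041,0.029,0,0,0,0,0],[0.041,0.029,0,0,0,0,0],[0.041,0.029,0,0,0,0,0],[0.041,0.029,0,0,0,0,0],[0.041,0.029,0,0,0,0,0],[0.041,0.029,0,0,0,0,0],[0.041,0.029,0,0,0,0,0],[0.041,0.029,0,0,0,0,0],[0.041,0.03,0,0,0,0,0],[0,0,0,0,0,0,0]]

```text
time_s: 2.6
position: [0.5523, -0.1122, 0.2557]
tool_rot: [[0.127, 0.992, -0.0], [0.992, -0.127, 0.001], [0.001, -0.001, -1.0]]
ft_force: [0.6, 0.1, -0.2]
grip_width: 0.0428
gripper_force: 0.0
```

send_rows:
  deltas:
    - [[0,0,0.035,0,0,0,0],[0,0,0.035,0,0,0,0],[0,0,0.035,0,0,0,0],[0,0,0.03,0,0,0,0],[0,0,0.01,0,0,0,0],[0,0,0,0,0,0,0],[0,0,0,0,0,0,0]]

```text
time_s: 3.48
position: [0.5514, -0.115, 0.1126]
tool_rot: [[0.128, 0.992, 0.002], [0.992, -0.128, -0.001], [-0.001, 0.002, -1.0]]
ft_force: [0.4, -0.5, 0.4]
grip_width: 0.0427
gripper_force: 0.0
```

send_rows:
  deltas:
    - [[0,0,0.002,0,0,0,0],[0,0,0.002,0,0,0,0],[0,0,0.002,0,0,0,0],[0,0,0,0,0,0,0]]

```text
time_s: 3.98
position: [0.5509, -0.1145, 0.1052]
tool_rot: [[0.128, 0.992, -0.0], [0.992, -0.128, 0.0], [0.0, -0.0, -1.0]]
ft_force: [-0.8, 0.7, -0.4]
grip_width: 0.0427
gripper_force: 0.0
```

Run:
```python
from rig import telemetry, optics
import cv2,numpy as np
s=telemetry.observe();d=optics.get_image('wrist')
cv2.imwrite('pics/w1.png',d['image'][:,:,::-1]);print(s['position'],s['ft_force'],d['hand_eye'])
```

```text
[ 0.5509164  -0.11453122  0.10516054] [-0.82567823  0.6954559  -0.41099568] [[ 2.88882877e-04 -9.63091336e-01 -2.69174654e-01  6.90546523e-02]
 [ 9.99999764e-01  4.45866917e-04 -5.22069050e-04 -3.24837615e-04]
 [ 6.22816253e-04 -2.69174440e-01  9.63091238e-01 -1.17361348e-01]
 [ 0.00000000e+00  0.00000000e+00  0.00000000e+00  1.00000000e+00]]
```

View pics/w1.png

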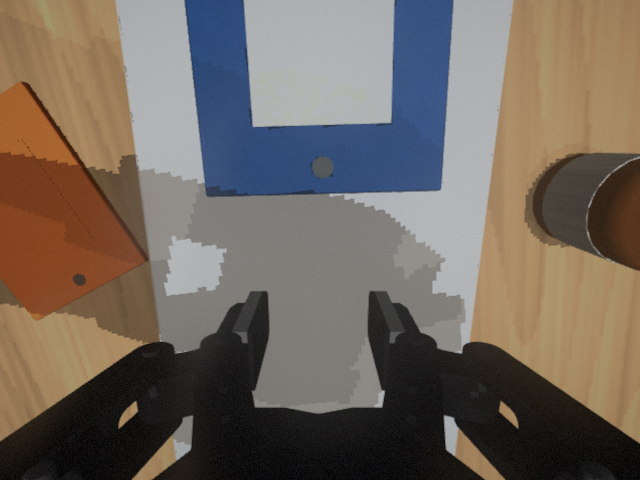

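The wrist view shows the plate's near edge at row ~193, columns 207–441. The fingertips are at about (250,300) and (385,300), still clear of the deck. I'll feel down for the deck in 1 mm rows.

send_rows:
  deltas:
    - [[0,0,0.001,0,0,0,0],[0,0,0.001,0,0,0,0],[0,0,0,0,0,0,0]]

```text
time_s: 4.4
position: [0.551, -0.1146, 0.1033]
tool_rot: [[0.128, 0.992, -0.0], [0.992, -0.128, 0.0], [0.0, -0.0, -1.0]]
ft_force: [0.2, -0.2, 0.1]
grip_width: 0.0428
gripper_force: 0.0
```

send_rows:
  deltas:
    - [[0,0,0.001,0,0,0,0],[0,0,0,0,0,0,0]]

```text
time_s: 4.65
position: [0.551, -0.1146, 0.1032]
tool_rot: [[0.128, 0.992, 0.001], [0.992, -0.128, -0.0], [-0.0, 0.001, -1.0]]
ft_force: [-2.1, 1.3, 7.5]
grip_width: 0.0426
gripper_force: 3.9
```

send_rows:
  deltas:
    - [[0,0,-0.0025,0,0,0,0],[0.01,0,0,0,0,0,0],[0.01,0,0,0,0,0,0],[0.01,0,0,0,0,0,0],[0.006,0,0,0,0,0,0],[0.006,0,0,0,0,0,0],[0.006,0,0,0,0,0,0],[0.006,0,0,0,0,0,0],[0.006,0,0,0,0,0,0],[0.006,0,0,0,0,0,0],[0,0,0,0,0,0,0]]

```text
time_s: 6.02
position: [0.5595, -0.0486, 0.1048]
tool_rot: [[0.127, 0.992, 0.0], [0.992, -0.127, 0.0], [0.0, 0.0, -1.0]]
ft_force: [0.1, -0.1, 0.2]
grip_width: 0.0428
gripper_force: 0.0
```

Run:
```python
from rig import telemetry, optics
import cv2,numpy as np
s=telemetry.observe();d=optics.get_image('wrist')
cv2.imwrite('pics/w2.png',d['image'][:,:,::-1]);print(s['position'],s['ft_force'])
```

```text
[ 0.55945494 -0.04862028  0.10484535] [ 0.1229702  -0.10551945  0.24224431]
```

View pics/w2.png

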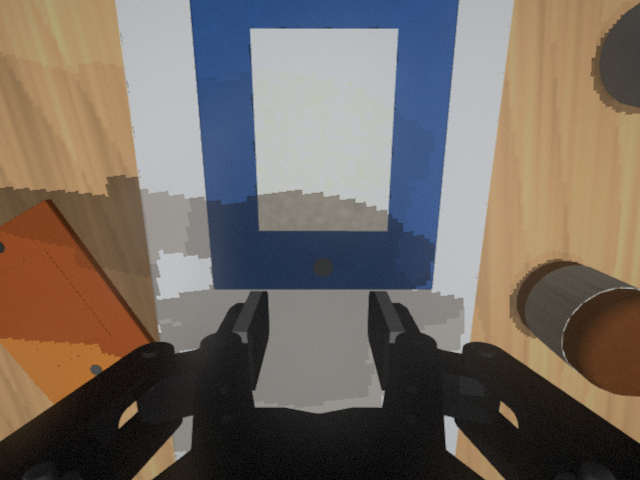

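The plate's near edge (row 290) lies square against both fingertips. I'll keep pushing.

send_rows:
  deltas:
    - [[0.007,0,0,0,0,0,0],[0.007,0,0,0,0,0,0],[0.007,0,0,0,0,0,0],[0.007,0,0,0,0,0,0],[0.007,0,0,0,0,0,0],[0.007,0,0,0,0,0,0],[0.007,0,0,0,0,0,0],[0.007,0,0,0,0,0,0],[0.007,0,0,0,0,0,0],[0.007,0,0,0,0,0,0],[0.007,0,0,0,0,0,0],[0,0,0,0,0,0,0]]

```text
time_s: 7.58
position: [0.5692, 0.0279, 0.1048]
tool_rot: [[0.127, 0.992, -0.0], [0.992, -0.127, 0.0], [0.0, -0.0, -1.0]]
ft_force: [0.4, -0.0, 0.2]
grip_width: 0.0427
gripper_force: 0.0
```

```bash
cat > m.py <<'E'
import sys
from rig import telemetry, optics
import cv2,numpy as np,pickle
from h import *
s=telemetry.observe();d=optics.get_image('top');w=optics.get_image('wrist')
cv2.imwrite(f'pics/{sys.argv[1]}.png',np.hstack([cv2.resize(d['image'][130:330,150:550],(400,200)),cv2.resize(w['image'],(400,300))[:200]])[:,:,::-1] if 0 else np.vstack([d['image'][130:330,100:500],cv2.resize(w['image'],(400,300))])[:,:,::-1])
l=pickle.load(open('top.pkl','rb'));l=find(l)[0]
Q,P=world(d,.086);im=d['image'].astype(int);r,g,b=im[...,0],im[...,1],im[...,2]
B=(b>r+50)&(b>g+30)&(abs(P[...,2]-.085)<.012)&(abs(Q[...,0]-.56)<.12)
p=rect(Q[B]);print(s['position'],p,inframe(l,p))
th=np.radians(l[2]);ey=np.array([-np.sin(th),np.cos(th)]);q=(Q[B][:,:2]*1000-l[0])@ey;print('y ext',q.min(),q.max())
E
python3 m.py t2
```

```text
[0.56922013 0.02790187 0.10479661] (array([579.6,  99.7]), array([116.4,  88.8]), np.float32(-7.0839906)) [  3.1 135.1   0.3]
y ext 76.70791644397484 193.16721638096013
```

View pics/t2.png

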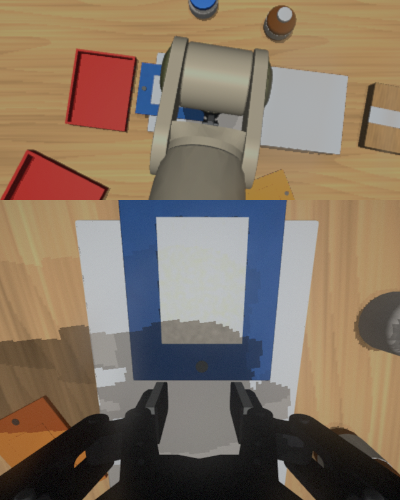

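The plate is square and its end is about 24 mm past the deck end, so its centre is at y ≈ 134 mm. I'll push another 15 mm, back off 20 mm and lift clear.

send_rows:
  deltas:
    - [[0.005,0,0,0,0,0,0],[0.005,0,0,0,0,0,0],[0.005,0,0,0,0,0,0],[0,0,0,0,0,0,0],[-0.01,0,0,0,0,0,0],[-0.02,0,0,0,0,0,0],[0,0,-0.04,0,0,0,0],[0,0,-0.06,0,0,0,0],[-0.055,0,-0.025,0,0,0,0],[-0.06,0,0,0,0,0,0],[-0.06,0,0,0,0,0,0],[0,0,0,0,0,0,0]]

```text
time_s: 9.18
position: [0.5438, -0.1662, 0.2296]
tool_rot: [[0.134, 0.991, -0.0], [0.991, -0.134, -0.001], [-0.001, -0.0, -1.0]]
ft_force: [-0.5, 0.2, -0.3]
grip_width: 0.0427
gripper_force: 0.0
```

```bash
python3 m.py t3
```

```text
[ 0.54376569 -0.16617181  0.22956794] (array([581.1, 113.2]), array([118.4,  89.1]), np.float32(-7.1989346)) [2.800e+00 1.487e+02 1.000e-01]
y ext 89.40493842753162 207.89105508694195
```

View pics/t3.png

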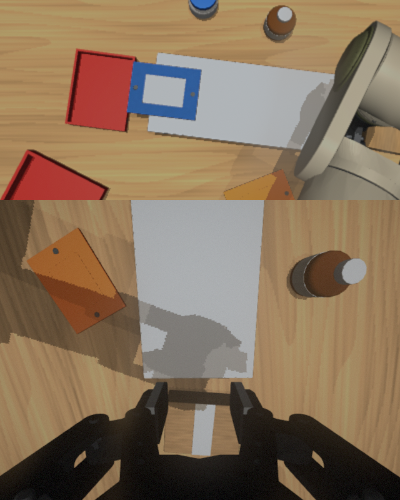

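The plate is at x 2.8 mm and y 148.7 mm, 0.1° off square. It lies flat, the other things haven't moved and the arm is clear.

```bash
python3 -c "
from rig import env
print(env.close_job())"
```

```text
the job is handed in; nothing more can be done
None
```

The blue plate lies flat on the ledge with about 39 mm of its 120 mm length past the red-tray end. It is within about 0.1° of square and 3 mm of the centre line, with the arm clear, and the job is handed in (no verdict was returned).

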